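# Find the steel block by weight and set it to chill

## Robot

A 6-joint arm with a two-finger parallel gripper is mounted at the origin on the work surface. World frame = base frame: x ahead of the robot, y to its left, z up, the work surface at z = 0. Lengths are in m, angles in rad, forces in N, time in s.
With the tool pointing down it reaches from about 0.25 to 0.775 m from the base axis. Payload 4 kg.
Tool frame: the origin (TCP) lies midway between the tips of the shut fingers; the grasp point (between the pads) lies 19 mm behind it; z points along the fingers, y is the line along which they close (so a half turn about z gives the same grasp; the last joint's range is limited). The gripper opens to 94 mm and grips with 3 to 60 N. Pads are 16 mm wide; open, the fingers measure 119 mm over their backs; the gripper's body (75 mm by 177 mm) begins 78 mm behind the grasp point.
Start: joints at [-1.429, 0.087, 1.371, -0, 1.684, -0.103], TCP at [0.133, -0.534, 0.206] pointing down, gripper open.
Joint ranges: [-3.1, 3.1], [-0.76, 2.03], [0.27, 2.55], [-1.08, 4.22], [0.17, 2.65], [-2.57, 2.57]. Speed limits (rad/s): [2.79, 2.79, 3.14, 3.14, 3.14, 3.14].

## Interface

Orientations are given as a 3x3 rotation matrix whose columns are the frame's x, y, z axes.
In Python, from plant import robot, eyes gives the robot as it stands. The module is installed in compiled form; this text tells all that it offers.
- The arm moves only by the tool step_arm, never from a script. Its argument "rows" is a list that holds one entry, the list of rows, each a list of 7 numbers: the turn, a rotation vector about the tool's x, y, z in rad, then the shift along the tool's x, y, z in units of 30 mm (1.0 is 30 mm), then the closure, from -1 (fully open) to 1 (shut), so that 0 is half open. In form: [[[ax, ay, az, dx, dy, dz, claw], ...]]. A call has 1 to 10 rows; each row shifts and turns the commanded pose from where the row before left it, along the tool's axes as they then stand; what a row does not reach is not made up. A row lasts 1/12 s, in which the tool goes at most 41.7 mm and 7.16 degrees, less where a joint would pass 70% of its speed; a pose out of reach is approached as far as the arm can. A call is refused whole if a number of a shift passes 1 or a number of a turn 0.125, either way. A call with a gripper value outside its range is refused whole. The fingers move at their own pace and stop on an object; the grip force is fixed at half the most. Time passes only in rows, so rows that do not move let the fingers close. It gives the time, the measured TCP pose, the force, the opening and the grip force at its end, in the units of the state.
- robot.get_state(): the state, without advancing time (a new reading comes with each control period).
- eyes.capture(name): name is "scene" or "top" or "wrist"; returns a dict with "frame" (400x640x3 uint8, blue, green, red), "depth" (400x640 float32, m along the optical axis (not along the pixel's ray), 0 where there is no reading), "camera_matrix" (3x3 intrinsics, pixels), "origin" and "rotation" of the camera in the world. Camera axes: x right, y down, z forward; pixel columns grow to the right and rows downward; lengths in m; the calibration is good to about 2 mm. The wrist camera is an equidistant fisheye: a pixel r from the principal point sees the ray r / f radians off the axis. A picture is of the moment at which its call begins.
- robot.finish_job(): hands the job in; it is judged then, once.
The state is a dict: "time_s": time; "joint_pos": joint angles; "qd": joint speeds; "joint_efforts": joint torques, N m; "eef_pos": TCP position; "ee_rot": TCP orientation; "contact_force": force on the tool from outside, world axes, zero at the start; "moment": the same for the moment, N m; "gripper_width": finger opening in m; "grip_force": force on a finger pad.
Only numpy, scipy, OpenCV 4.12 (cv2) and the standard library are available. Lean on these libraries where they do the work, as an engineer would, in place of code of your own. Each camera call takes 0.05 s, during which the arm holds its last target. There are 200 camera calls.

## Task

Three closed aluminium tins look alike, but one holds a steel block, one an aluminium block and one next to nothing: lift them to feel which is which. Stand the heaviest on the cold plate, gently pushed back until it seats against both cheeks of the V-shaped stop, and put the lightest upright in the grey returns tray; the middle one must end standing where it was. Keep the tins upright and leave the other things on the bench alone.

Things in the scene. Friction and masses are not known exactly. Their poses are not given: they have to be found in the camera images.
- tin_a: closed round aluminium tin, 64 mm diameter, 72 mm high, flat lid that stays shut; one of three alike. Origin: centre of its underside, z up. What is inside changes every time, whatever the letter: whole tin about 570 g (steel block), 260 g (aluminium block) or 105 g (small disc), each within 40 g; contents loose with 2 mm play. May be gripped by its sides from above at 15 to 30 N.
- tin_b: closed round aluminium tin, 64 mm diameter, 72 mm high, flat lid that stays shut; one of three alike. Origin: centre of its underside, z up. What is inside changes every time, whatever the letter: whole tin about 570 g (steel block), 260 g (aluminium block) or 105 g (small disc), each within 40 g; contents loose with 2 mm play. May be gripped by its sides from above at 15 to 30 N.
- tin_c: closed round aluminium tin, 64 mm diameter, 72 mm high, flat lid that stays shut; one of three alike. Origin: centre of its underside, z up. What is inside changes every time, whatever the letter: whole tin about 570 g (steel block), 260 g (aluminium block) or 105 g (small disc), each within 40 g; contents loose with 2 mm play. May be gripped by its sides from above at 15 to 30 N.
- plate: cold plate, fixed: white box 170 (x) by 160 (y) mm, flat grey metal top 36 mm above the bench. Origin: centre of its underside; x points away from the robot, yaw within 0.25 rad. Near its far side two dark steel cheeks, 30 mm long, 8 thick, 22 high, form a V stop open to -x; each face is 30 degrees off square to x, one either side of the middle, so a tin pushed along +x meets both.
- seat (a point): point on the cold plate's top, 22 mm from its centre along +x, axes as the plate's: where the centre of a tin's underside is when the tin touches both cheeks.
- tray: grey open returns tray, fixed: 190 mm (x) by 200 mm (y) outside, walls 4 mm thick and 35 mm high, floor 4 mm thick. Origin at the centre of its underside. The plate and the tray stand on either side of the tins; which is left and which right changes.
- bottle: bystander: translucent round bottle with white cap, 60 mm diameter, 130 mm high, origin at the centre of its underside; leave alone.
- tipbox: bystander: blue box with white lid, 60 (x) by 100 (y) by 53 mm high, origin at the centre of its underside; leave alone.
- timer: bystander: small white timer lying flat, 50 (x) by 65 (y) by 25 mm high, origin at the centre of its underside; leave alone.
There are look-alikes about, which are no part of the job. What is shaped like the tin_a but red is not meant.

How it is judged:
By the outcome, as a careful person would: the job done as asked, in the order asked, and still so for the second after the job is handed in, with the robot touching nothing.
It also fails if it takes over 69 s, if anything falls off the work surface, if the arm or the gripper's body presses on something with over 40 N, if the wrist force passes 120 N, or if a joint passes its speed limit or range.

## Working session

There is one attempt and no reset: what is moved stays moved. The work goes in short steps, Python scripts to look and compute and a tool call to move; the robot and the scene stay as the last step left them, time stands still between calls to the robot, and variables do not carry over. Pictures are saved under pics/ and viewed, at most 10 in all, crops included, and the job is handed in when it is done.

Besides the shell and the picture viewer there is one more tool, called by a JSON object that holds its "name" and its "arguments". step_arm: Moves the arm, as the interface text tells. Its arguments: {"type":"object","properties":{"rows":{"type":"array","items":{"type":"array","items":{"type":"array","items":{"type":"number"}}}}},"required":["rows"]}

```bash
mkdir -p pics; cat > h.py <<'E'
import numpy as np, cv2
from plant import robot, eyes
def cap(n):
    c=eyes.capture(n); return c
def cloud(c):
    K=c["camera_matrix"];d=c["depth"];h,w=d.shape
    u,v=np.meshgrid(np.arange(w),np.arange(h))
    p=np.stack([(u-K[0,2])/K[0,0]*d,(v-K[1,2])/K[1,1]*d,d],-1)
    return p@np.array(c["rotation"]).T+np.array(c["origin"])
E
python3 - <<'E'
from h import *
for n in("scene","top"):
    c=cap(n);cv2.imwrite(f"pics/{n}0.png",c["frame"]);np.savez(f"{n}.npz",**c);print(n,c["origin"],c["rotation"],c["camera_matrix"])
s=robot.get_state();print(s)
E
```

```text
scene [ 1.11112644 -0.71897315  0.84378711] [[ 0.8094243   0.38967475 -0.43930159]
 [ 0.58720897 -0.53171506  0.61029888]
 [ 0.00423479 -0.75195258 -0.6592036 ]] [[460.54188036   0.         319.8454693 ]
 [  0.         460.54188036 192.65013148]
 [  0.           0.           1.        ]]
top [ 0.52362995 -0.01893106  1.10789763] [[ 0.01674033 -0.99770667  0.06558322]
 [-0.9998029  -0.01600311  0.0117503 ]
 [-0.01067381 -0.065767   -0.99777792]] [[500.85639342   0.         314.10056028]
 [  0.         500.85639342 208.96572114]
 [  0.           0.           1.        ]]
{'time_s': 0.1, 'joint_pos': array([-1.42909345e+00,  8.79207126e-02,  1.37208217e+00, -7.95814269e-06,
        1.68360268e+00, -1.03131788e-01]), 'qd': array([ 0.00077603, -0.00023702, -0.00274601, -0.00086365,  0.00063547,
       -0.00041151]), 'joint_efforts': array([ 2.66703799e-03, -3.41250515e+01, -3.03300619e+01,  7.20348931e-02,
        3.04604438e-02, -9.81642143e-05]), 'eef_pos': array([ 0.1332243 , -0.53311774,  0.2044102 ]), 'ee_rot': array([[ 9.70177658e-01,  2.42394774e-01, -2.92110611e-04],
       [ 2.42394868e-01, -9.70175634e-01,  1.99162313e-03],
       [ 1.99360441e-04, -2.00303438e-03, -9.99997974e-01]]), 'contact_force': array([-0.33009472, -0.04984433,  0.10426766]), 'moment': array([-0.01922349, -0.00884362,  0.03153131]), 'grip_force': 0.0, 'gripper_width': 0.09386718253219593}
```

View pics/top0.png

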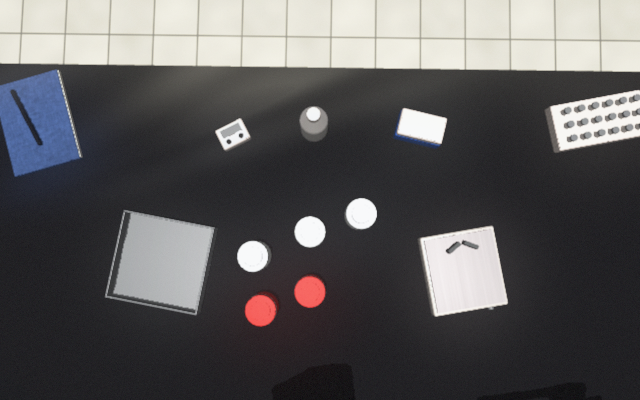

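View pics/scene0.png

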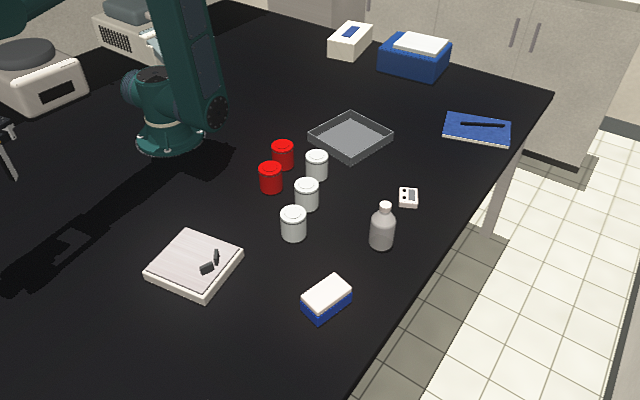

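The top view shows three pale tins at about (253,256), (310,232) and (361,213). Two red look-alikes at (261,310) and (310,292) are not meant, and the bottle cap at (313,114) is the only other round white thing. The plate is at (463,270) with its V cheeks at (453,247) and (470,244). The tray is at (160,262). The scene view shows the same layout. Next I measure these.

```bash
cat >> h.py <<'E'
def ray(c,uv,z):
    K=c["camera_matrix"];uv=np.atleast_2d(np.array(uv,float))
    d=np.c_[(uv[:,0]-K[0,2])/K[0,0],(uv[:,1]-K[1,2])/K[1,1],np.ones(len(uv))]@np.array(c["rotation"]).T
    o=np.array(c["origin"]);return o+d*((z-o[2])/d[:,2])[:,None]
E
python3 - <<'E'
from h import *
c=np.load("top.npz");P=cloud(c);f=c["frame"].astype(int)
H=P[...,2]
print("table z",np.median(H[330:350,100:200]))
hsv=cv2.cvtColor(c["frame"],cv2.COLOR_BGR2HSV)
m=((H>0.062)&(H<0.085)&(c["depth"]>0)).astype(np.uint8); m[:180]=0;m[340:]=0
n,l,st,ce=cv2.connectedComponentsWithStats(m)
for i in range(1,n):
    if st[i,4]<200: continue
    q=P[l==i]; cn,_=cv2.findContours((l==i).astype(np.uint8),0,0)
    (u,v),r=cv2.minEnclosingCircle(cn[0])
    e=ray(c,[u,v],.072)[0]
    print(i,st[i,4],ce[i],"px",(u,v),"r mm",r*(1.108-.072)/500.8*1e3,"ray",e.round(4),"cloud",q.mean(0).round(4),"hue",np.median(hsv[l==i],0))
# plate, tray: min-area rects
for nm,lo,hi,x0,x1,z in(("plate",.028,.043,400,530,.036),("tray",.02,.04,90,230,.035)):
    m=((H>lo)&(H<hi)).astype(np.uint8);m[:180]=0;m[340:]=0;m[:,:x0]=0;m[:,x1:]=0
    m=cv2.morphologyEx(m,cv2.MORPH_OPEN,np.ones((3,3))) if nm=="plate" else m
    n,l,st,_=cv2.connectedComponentsWithStats(m); 
    k=(l==1+np.argmax(st[1:,4])) if nm=="plate" else m>0
    p=P[k][:,:2].astype(np.float32); 
    R=cv2.minAreaRect(p); print(nm,R,"median z",np.median(P[k][:,2]))
# cheeks
m=(H>.045)&(H<.07);m[:180]=0;m[340:]=0;m[:,:400]=0;m[:,530:]=0
n,l,st,ce=cv2.connectedComponentsWithStats(m.astype(np.uint8))
for i in range(1,n):print("cheek",st[i,4],ce[i],P[l==i].mean(0))
m=((f.sum(2)<250)).astype(np.uint8);a=np.zeros_like(m);a[236:260,440:485]=m[236:260,440:485]
n,l,st,ce=cv2.connectedComponentsWithStats(a)
for i in range(1,n):
    if st[i,4]>15:
        v,u=np.nonzero(l==i);print("dark",st[i],ce[i],ray(c,[ce[i]],.05)[0], cv2.minAreaRect(ray(c,np.c_[u,v],.058)[:,:2].astype(np.float32)))
crop=np.hstack([cv2.resize(c["frame"][190:340,225:395],None,fx=2.5,fy=2.5),cv2.resize(c["frame"][215:325,410:520],(375,375))]);cv2.imwrite("pics/crop0.png",crop);print(crop.shape)
E
```

```text
table z 0.0014971447652970538[ WARN:0@0.590] global contours_new.cpp:654 findContours Chain code output is an experimental feature and might change in future!
Traceback (most recent call last):
cv2.error: OpenCV(4.12.0) /io/opencv/modules/imgproc/src/shapedescr.cpp:201: error: (-215:Assertion failed) count >= 0 && (depth == CV_32F || depth == CV_32S) in function 'minEnclosingCircle'
```

```bash

python3 - <<'E'
from h import *
c=np.load("top.npz");P=cloud(c);f=c["frame"].astype(int)
H=P[...,2]
hsv=cv2.cvtColor(c["frame"],cv2.COLOR_BGR2HSV)
m=((H>0.062)&(H<0.085)&(c["depth"]>0)).astype(np.uint8); m[:180]=0;m[340:]=0
n,l,st,ce=cv2.connectedComponentsWithStats(m)
for i in range(1,n):
    if st[i,4]<200: continue
    q=P[l==i]; cn,_=cv2.findContours((l==i).astype(np.uint8),cv2.RETR_EXTERNAL,cv2.CHAIN_APPROX_NONE)
    (u,v),r=cv2.minEnclosingCircle(cn[0])
    e=ray(c,[u,v],.072)[0]
    print(i,st[i,4],ce[i],"px",(u,v),"r mm",r*(1.108-.072)/500.8*1e3,"ray",e.round(4),"cloud",q.mean(0).round(4),"hue",np.median(hsv[l==i],0))
for nm,lo,hi,x0,x1,z in(("plate",.028,.043,400,530,.036),("tray",.02,.04,90,230,.035)):
    m=((H>lo)&(H<hi)).astype(np.uint8);m[:180]=0;m[340:]=0;m[:,:x0]=0;m[:,x1:]=0
    m=cv2.morphologyEx(m,cv2.MORPH_OPEN,np.ones((3,3))) if nm=="plate" else m
    n,l,st,_=cv2.connectedComponentsWithStats(m); 
    k=(l==1+np.argmax(st[1:,4])) if nm=="plate" else m>0
    p=P[k][:,:2].astype(np.float32); 
    R=cv2.minAreaRect(p); print(nm,R,"median z",np.median(P[k][:,2]))
m=((f.sum(2)<250)).astype(np.uint8);a=np.zeros_like(m);a[236:260,440:485]=m[236:260,440:485]
n,l,st,ce=cv2.connectedComponentsWithStats(a)
for i in range(1,n):
    if st[i,4]>15:
        v,u=np.nonzero(l==i);print("dark",st[i],ce[i],np.median(H[l==i]), cv2.minAreaRect(ray(c,np.c_[u,v],.055)[:,:2].astype(np.float32)))
crop=np.hstack([cv2.resize(c["frame"][190:340,225:395],None,fx=2.5,fy=2.5),cv2.resize(c["frame"][215:325,410:520],(375,375))]);cv2.imwrite("pics/crop0.png",crop);print(crop.shape)
E
```

```text
1 765 [361.1124183  212.85490196] px (361.08929443359375, 212.89285278320312) r mm 32.31545642542001 ray [ 0.5851 -0.1041  0.072 ] cloud [ 0.5851 -0.104   0.0739] hue [105.   2. 250.]
2 763 [309.99475754 230.8938401 ] px (310.0238037109375, 230.92857360839844) r mm 32.270392434665574 ray [0.5461 0.0009 0.072 ] cloud [0.5461 0.001  0.0739] hue [105.   2. 250.]
3 777 [252.96782497 255.37966538] px (252.91151428222656, 255.4147186279297) r mm 32.52224533702619 ray [0.4937 0.1179 0.072 ] cloud [0.4938 0.1175 0.0737] hue [105.   2. 250.]
15 786 [309.89821883 290.70737913] px (309.868408203125, 290.7105407714844) r mm 32.79822824862057 ray [ 0.4236 -0.0009  0.072 ] cloud [ 0.4238 -0.001   0.074 ] hue [  1. 154. 246.]
16 795 [260.65786164 309.41509434] px (260.406982421875, 309.2325439453125) r mm 33.37088933767983 ray [0.3842 0.0998 0.072 ] cloud [0.3841 0.0991 0.0738] hue [  1. 158. 246.]
plate ((0.46931132674217224, -0.3270878493785858), (0.16965045034885406, 0.16003553569316864), 10.51572036743164) median z 0.03760638827122831
tray ((0.47677329182624817, 0.32179540395736694), (0.2018662393093109, 0.19035764038562775), 80.03167724609375) median z 0.034073429783054165
dark [446 242  11  11  20] [450.25 247.35] 0.0498860541405447 ((0.5196025371551514, -0.29381752014160156), (0.005805901251733303, 0.02693050354719162), 51.67775344848633)
(375, 800, 3)
```

View pics/crop0.png

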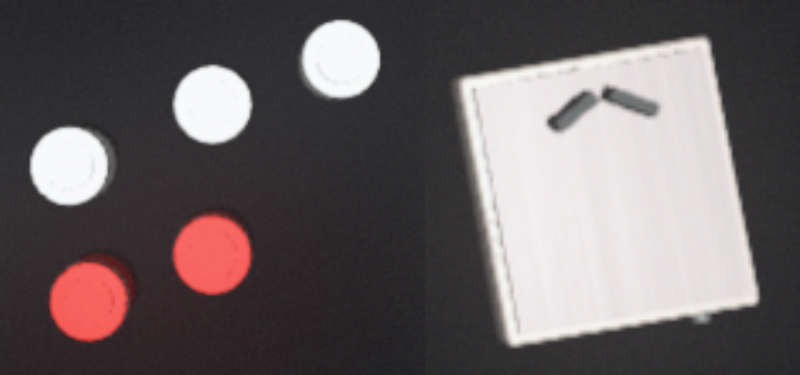

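The tins fit the expected sizes (radius about 32 mm, top at about 73 mm). T1 is at (0.585,-0.104), T2 at (0.546,0.001) and T3 at (0.494,0.118). The crop confirms that these are the pale ones, with the red ones nearer the robot. The plate is at (0.469,-0.327) with yaw 10.5°, and its two cheeks show at the top (far side) of the plate crop, around crop pixels (572,110) and (630,102). The tray is at (0.477,0.322). I'll line the tool up with the plate's yaw and head for T1.

{"name": "step_arm", "arguments": {"rows": [[[0,0,0.061,0,0,0,-1],[0,0,0,0.5,-0.32,0,-1],[0,0,0,0.9,-0.58,0,-1],[0,0,0,0.9,-0.58,0,-1],[0,0,0,0.9,-0.58,0,-1],[0,0,0,0.9,-0.58,0,-1],[0,0,0,0.9,-0.58,0,-1],[0,0,0,0.9,-0.58,0,-1],[0,0,0,0.9,-0.58,0,-1],[0,0,0,0.9,-0.58,0,-1]]]}}

```text
time_s: 0.93
eef_pos: [0.3339, -0.3436, 0.205]
ee_rot: [[0.983, 0.183, -0.0], [0.183, -0.983, 0.0], [-0.0, -0.001, -1.0]]
contact_force: [0.8, -0.6, 0.0]
gripper_width: 0.0939
grip_force: 0.0
```

{"name": "step_arm", "arguments": {"rows": [[[0,0,0,0.9,-0.58,0,-1],[0,0,0,0.9,-0.58,0,-1],[0,0,0,0.9,-0.58,0,-1],[0,0,0,0.9,-0.58,0,-1],[0,0,0,0.9,-0.58,0,-1],[0,0,0,0.9,-0.58,0,-1],[0,0,0,0.9,-0.58,0,-1],[0,0,0,0.9,-0.58,0,-1],[0,0,0,0.9,-0.58,0,-1],[0,0,0,0.7,-0.5,0,-1]]]}}

```text
time_s: 1.77
eef_pos: [0.5625, -0.1262, 0.2046]
ee_rot: [[0.983, 0.184, -0.001], [0.184, -0.983, 0.001], [-0.001, -0.001, -1.0]]
contact_force: [-0.5, 0.2, -0.5]
gripper_width: 0.0938
grip_force: 0.0
```

{"name": "step_arm", "arguments": {"rows": [[[0,0,0,0.6,-0.4,0,-1],[0,0,0,0.3,-0.2,0.4,-1],[0,0,0,0,0,0.9,-1],[0,0,0,0,0,0.9,-1],[0,0,0,0,0,0.9,-1],[0,0,0,0,0,0.9,-1],[0,0,0,0,0,0.8,-1],[0,0,0,0,0,0.6,-1],[0,0,0,0,0,0.4,-1],[0,0,0,0,0,0,-1]]]}}

```text
time_s: 2.6
eef_pos: [0.5814, -0.1052, 0.0269]
ee_rot: [[0.983, 0.182, -0.008], [0.182, -0.983, 0.002], [-0.007, -0.003, -1.0]]
contact_force: [-0.1, -0.2, -0.2]
gripper_width: 0.0939
grip_force: 0.0
```

{"name": "step_arm", "arguments": {"rows": [[[0,0,0,0,0,0,1],[0,0,0,0,0,0,1],[0,0,0,0,0,0,1],[0,0,0,0,0,0,1],[0,0,0,0,0,0,1]]]}}

```text
time_s: 3.02
eef_pos: [0.5856, -0.1047, 0.0332]
ee_rot: [[0.983, 0.183, 0.003], [0.183, -0.983, 0.001], [0.003, -0.001, -1.0]]
contact_force: [0.3, 2.6, 4.5]
gripper_width: 0.0645
grip_force: 30.1
```

{"name": "step_arm", "arguments": {"rows": [[[0,0,0,0,0,-0.2,1],[0,0,0,0,0,-0.4,1],[0,0,0,0,0,-0.4,1],[0,0,0,0,0,-0.2,1],[0,0,0,0,0,0,1],[0,0,0,0,0,0,1],[0,0,0,0,0,0,1],[0,0,0,0,0,0,1]]]}}

```text
time_s: 3.68
eef_pos: [0.5841, -0.1054, 0.0666]
ee_rot: [[0.983, 0.183, -0.002], [0.183, -0.983, 0.0], [-0.002, -0.001, -1.0]]
contact_force: [0.7, 0.2, -2.8]
gripper_width: 0.0645
grip_force: 30.0
```

{"name": "step_arm", "arguments": {"rows": [[[0,0,0,0,0,0,1],[0,0,0,0,0,0,1],[0,0,0,0,0,0,1]]]}}

```text
time_s: 3.93
eef_pos: [0.5844, -0.1055, 0.067]
ee_rot: [[0.983, 0.183, -0.001], [0.183, -0.983, 0.0], [-0.001, -0.0, -1.0]]
contact_force: [-0.5, 0.1, -3.1]
gripper_width: 0.0644
grip_force: 30.0
```

{"name": "step_arm", "arguments": {"rows": [[[0,0,0,0,0,0,1],[0,0,0,0,0,0,1]]]}}

```text
time_s: 4.1
eef_pos: [0.5846, -0.1055, 0.0673]
ee_rot: [[0.983, 0.183, -0.0], [0.183, -0.983, -0.0], [-0.0, -0.0, -1.0]]
contact_force: [0.3, 0.1, -2.3]
gripper_width: 0.0647
grip_force: 30.0
```

T1 weighs about 2.7 N, so it is the middle one. I'll set it back exactly where it was.

{"name": "step_arm", "arguments": {"rows": [[[0,0,0,0,0,0.4,1],[0,0,0,0,0,0.4,1],[0,0,0,0,0,0.2,1],[0,0,0,0,0,0.1,1],[0,0,0,0,0,0.05,1],[0,0,0,0,0,0,1],[0,0,0,0,0,0,1],[0,0,0,0,0,0,1]]]}}

```text
time_s: 4.77
eef_pos: [0.5842, -0.1054, 0.0333]
ee_rot: [[0.983, 0.183, -0.001], [0.183, -0.983, 0.0], [-0.001, -0.0, -1.0]]
contact_force: [-4.0, -0.0, 3.8]
gripper_width: 0.0643
grip_force: 30.0
```

{"name": "step_arm", "arguments": {"rows": [[[0,0,0,0,0,0,1],[0,0,0,0,0,0,1],[0,0,0,0,0,0,1]]]}}

```text
time_s: 5.02
eef_pos: [0.5845, -0.1055, 0.0333]
ee_rot: [[0.983, 0.183, -0.0], [0.183, -0.983, -0.0], [-0.0, -0.0, -1.0]]
contact_force: [-5.2, -0.2, 5.7]
gripper_width: 0.0644
grip_force: 30.0
```

{"name": "step_arm", "arguments": {"rows": [[[0,0,0,0,0,0,-1],[0,0,0,0,0,0,-1],[0,0,0,0,0,0,-1],[0,0,0,0,0,0,-1],[0,0,0,0,0,-0.4,-1],[0,0,0,0,0,-0.8,-1],[0,0,0,0,0,-0.8,-1],[0,0,0,0,0,-0.4,-1]]]}}

```text
time_s: 5.68
eef_pos: [0.5865, -0.106, 0.1092]
ee_rot: [[0.983, 0.183, 0.006], [0.183, -0.983, -0.002], [0.005, 0.003, -1.0]]
contact_force: [0.2, -0.1, 1.5]
gripper_width: 0.0939
grip_force: 0.0
```

{"name": "step_arm", "arguments": {"rows": [[[0,0,0,-0.05,-0.4,0,-1],[0,0,0,-0.1,-0.7,0,-1],[0,0,0,-0.15,-0.8,0,-1],[0,0,0,-0.15,-0.8,0,-1],[0,0,0,-0.1,-0.7,0,-1],[0,0,0,-0.06,-0.32,0,-1],[0,0,0,0,0,0,-1],[0,0,0,0,0,0,-1],[0,0,0,0,0,0,-1]]]}}

```text
time_s: 6.43
eef_pos: [0.5464, 0.0002, 0.1046]
ee_rot: [[0.983, 0.182, -0.0], [0.182, -0.983, -0.001], [-0.0, 0.001, -1.0]]
contact_force: [0.4, -0.9, -0.1]
gripper_width: 0.0938
grip_force: 0.0
```

{"name": "step_arm", "arguments": {"rows": [[[0,0,0,0,0,0.4,-1],[0,0,0,0,0,0.7,-1],[0,0,0,0,0,0.7,-1],[0,0,0,0,0,0.4,-1],[0,0,0,0,0,0.2,-1],[0,0,0,0,0,0,-1],[0,0,0,0,0,0,-1],[0,0,0,0,0,0,-1]]]}}

```text
time_s: 7.1
eef_pos: [0.5473, 0.0006, 0.0342]
ee_rot: [[0.983, 0.183, 0.002], [0.183, -0.983, -0.0], [0.002, 0.001, -1.0]]
contact_force: [0.2, 0.8, 0.3]
gripper_width: 0.0939
grip_force: 0.0
```

{"name": "step_arm", "arguments": {"rows": [[[0,0,0,0,0,0,1],[0,0,0,0,0,0,1],[0,0,0,0,0,0,1],[0,0,0,0,0,0,1],[0,0,0,0,0,0,1]]]}}

```text
time_s: 7.52
eef_pos: [0.5462, 0.0022, 0.0334]
ee_rot: [[0.983, 0.183, -0.0], [0.183, -0.983, 0.003], [0.0, -0.003, -1.0]]
contact_force: [-0.5, 1.4, 2.8]
gripper_width: 0.0638
grip_force: 28.3
```

{"name": "step_arm", "arguments": {"rows": [[[0,0,0,0,0,-0.2,1],[0,0,0,0,0,-0.4,1],[0,0,0,0,0,-0.4,1],[0,0,0,0,0,-0.2,1],[0,0,0,0,0,0,1],[0,0,0,0,0,0,1],[0,0,0,0,0,0,1],[0,0,0,0,0,0,1],[0,0,0,0,0,0,1]]]}}

```text
time_s: 8.27
eef_pos: [0.5457, 0.0009, 0.0681]
ee_rot: [[0.983, 0.183, -0.002], [0.183, -0.983, 0.0], [-0.002, -0.0, -1.0]]
contact_force: [1.1, -1.1, -6.5]
gripper_width: 0.0642
grip_force: 30.0
```

{"name": "step_arm", "arguments": {"rows": [[[0,0,0,0,0,0,1],[0,0,0,0,0,0,1],[0,0,0,0,0,0,1]]]}}

```text
time_s: 8.52
eef_pos: [0.5461, 0.0009, 0.0687]
ee_rot: [[0.983, 0.183, -0.0], [0.183, -0.983, -0.0], [-0.0, -0.0, -1.0]]
contact_force: [0.6, -0.1, -5.6]
gripper_width: 0.0644
grip_force: 30.0
```

T2 weighs about 6 N, so it is the heaviest. I'll raise it clear of T1 and carry it to a point 18 mm in front of the seat.

{"name": "step_arm", "arguments": {"rows": [[[0,0,0,0,0,-0.3,1],[0,0,0,0,0,-0.7,1],[0,0,0,0,0,-0.7,1],[0,0,0,0,0,-0.6,1],[0,0,0,-0.1,0.3,-0.3,1],[0,0,0,-0.3,0.7,0,1],[0,0,0,-0.3,0.8,0,1],[0,0,0,-0.4,0.8,0,1],[0,0,0,-0.4,0.8,0,1],[0,0,0,-0.4,0.8,0,1]]]}}

```text
time_s: 9.35
eef_pos: [0.5124, -0.1352, 0.147]
ee_rot: [[0.983, 0.183, -0.0], [0.183, -0.983, -0.001], [-0.001, 0.0, -1.0]]
contact_force: [1.1, 0.0, -5.6]
gripper_width: 0.0637
grip_force: 30.0
```

{"name": "step_arm", "arguments": {"rows": [[[0,0,0,-0.4,0.8,0,1],[0,0,0,-0.4,0.8,0,1],[0,0,0,-0.4,0.8,0,1],[0,0,0,-0.4,0.8,0,1],[0,0,0,-0.3,0.8,0,1],[0,0,0,-0.3,0.8,0,1],[0,0,0,-0.2,0.7,0,1],[0,0,0,-0.08,0.38,0,1],[0,0,0,0,0,0,1],[0,0,0,0,0,0,1]]]}}

```text
time_s: 10.18
eef_pos: [0.472, -0.3204, 0.1467]
ee_rot: [[0.983, 0.182, -0.0], [0.182, -0.983, 0.002], [-0.0, -0.002, -1.0]]
contact_force: [0.0, 0.7, -5.4]
gripper_width: 0.0638
grip_force: 30.0
```

{"name": "step_arm", "arguments": {"rows": [[[0,0,0,0,0,0,1],[0,0,0,0,0,0,1],[0,0,0,0,0,0,1]]]}}

```text
time_s: 10.43
eef_pos: [0.4727, -0.3193, 0.1471]
ee_rot: [[0.983, 0.184, 0.0], [0.184, -0.983, 0.0], [0.0, -0.0, -1.0]]
contact_force: [0.7, 0.4, -6.1]
gripper_width: 0.0641
grip_force: 30.0
```

```bash
python3 - <<'E'
from h import *
c=cap("wrist");cv2.imwrite("pics/w1.png",c["frame"]);np.savez("w1.npz",**c);print(c["origin"],c["rotation"],c["camera_matrix"])
E
```

```text
[ 0.55510507 -0.30414802  0.32769525] [[ 1.85170197e-01 -9.42186638e-01 -2.79278244e-01]
 [-9.82706464e-01 -1.77554478e-01 -5.25586707e-02]
 [-6.70256121e-05  2.84180835e-01 -9.58770696e-01]] [[309.70691629   0.         317.48573243]
 [  0.         309.70691629 199.12493246]
 [  0.           0.           1.        ]]
```

View pics/w1.png

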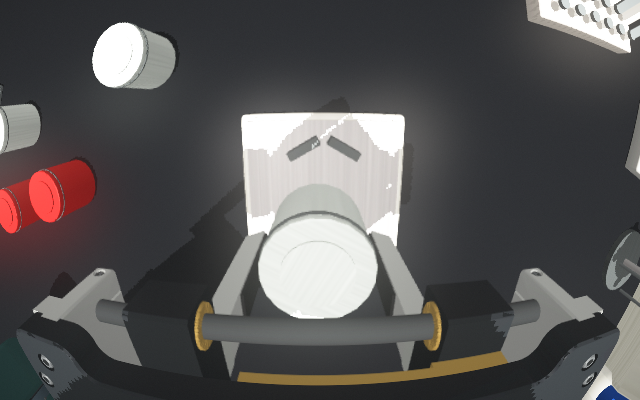

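The wrist view shows the tin held upright over the plate. The cheeks are at about (303,148) and (344,148), slightly right of the tin's axis. I'll cast those to the cheek-top height.

```bash
python3 - <<'E'
from h import *
c=np.load("w1.npz");f=c["frame"].astype(int);K=c["camera_matrix"]
m=np.zeros(f.shape[:2],np.uint8);m[132:164,282:365]=(f.sum(2)<380)[132:164,282:365]
n,l,st,ce=cv2.connectedComponentsWithStats(m)
R=np.array([[.9832,.1825],[.1825,-.9832]])
def fr(uv):
    a=(uv-K[:2,2])/K[0,0];t=np.linalg.norm(a,axis=1,keepdims=True)
    d=np.c_[a/t*np.sin(t),np.cos(t)]@c["rotation"].T;o=c["origin"];return (o+d*((.058-o[2])/d[:,2])[:,None])[:,:2]
tcp=np.array([.4727,-.3193])
for i in range(1,n):
    if st[i,4]>60:
        v,u=np.nonzero(l==i);p=fr(np.c_[u,v].astype(float));q=(p-tcp)@R.T
        b=cv2.minAreaRect((q*1e3).astype(np.float32));print(st[i],ce[i],p.mean(0),"tool",b)
E
```

```text
[289 136  29  17  73] [306.4109589  142.34246575] [ 0.52545535 -0.29987649] tool ((53.004920959472656, -12.46420669555664), (27.417259216308594, 4.2421875), 60.11330032348633)
[327 136  34  24 300] [343.3  147.71] [ 0.52685895 -0.33248515] tool ((50.69159698486328, 23.07179832458496), (7.955334663391113, 30.611968994140625), 29.963598251342773)
```

{"name": "step_arm", "arguments": {"rows": [[[0,0,0,0,0.18,0.3,1],[0,0,0,0,0,0.6,1],[0,0,0,0,0,0.6,1],[0,0,0,0,0,0.5,1],[0,0,0,0,0,0.3,1],[0,0,0,0,0,0.15,1],[0,0,0,0,0,0,1],[0,0,0,0,0,0,1],[0,0,0,0,0,0,1],[0,0,0,0,0,0,1]]]}}

```text
time_s: 11.32
eef_pos: [0.4741, -0.3264, 0.075]
ee_rot: [[0.983, 0.183, 0.002], [0.183, -0.983, -0.002], [0.002, 0.002, -1.0]]
contact_force: [-0.6, 0.6, -5.1]
gripper_width: 0.0645
grip_force: 30.0
```

{"name": "step_arm", "arguments": {"rows": [[[0,0,0,0,0,0.05,1],[0,0,0,0,0,0.05,1],[0,0,0,0,0,0,1],[0,0,0,0,0,0,1],[0,0,0,0,0,0,1]]]}}

```text
time_s: 11.73
eef_pos: [0.4733, -0.3258, 0.0705]
ee_rot: [[0.983, 0.183, -0.0], [0.183, -0.983, -0.0], [-0.0, 0.0, -1.0]]
contact_force: [0.0, 0.1, -5.9]
gripper_width: 0.0642
grip_force: 30.0
```

{"name": "step_arm", "arguments": {"rows": [[[0,0,0,0,0,0.04,1],[0,0,0,0,0,0,1],[0,0,0,0,0,0,1],[0,0,0,0,0,0,1]]]}}

```text
time_s: 12.07
eef_pos: [0.4735, -0.3259, 0.0695]
ee_rot: [[0.983, 0.183, 0.0], [0.183, -0.983, -0.001], [0.0, 0.001, -1.0]]
contact_force: [0.5, -0.3, -3.8]
gripper_width: 0.064
grip_force: 30.0
```

{"name": "step_arm", "arguments": {"rows": [[[0,0,0,0.1,0,0,1],[0,0,0,0.1,0,0,1],[0,0,0,0.1,0,0,1],[0,0,0,0.1,0,0,1],[0,0,0,0.1,0,0,1],[0,0,0,0,0,0,1],[0,0,0,0,0,0,1],[0,0,0,0,0,0,1]]]}}

```text
time_s: 12.73
eef_pos: [0.4889, -0.323, 0.0695]
ee_rot: [[0.983, 0.183, 0.002], [0.183, -0.983, -0.0], [0.002, 0.001, -1.0]]
contact_force: [0.7, -0.4, -2.9]
gripper_width: 0.0642
grip_force: 30.0
```

{"name": "step_arm", "arguments": {"rows": [[[0,0,0,0.04,0,0,1],[0,0,0,0.03,0,0,1],[0,0,0,0,0,0,1],[0,0,0,0,0,0,1],[0,0,0,0,0,0,1]]]}}

```text
time_s: 13.15
eef_pos: [0.4897, -0.3229, 0.0695]
ee_rot: [[0.983, 0.183, -0.001], [0.183, -0.983, -0.0], [-0.001, 0.0, -1.0]]
contact_force: [-3.5, 0.4, -0.5]
gripper_width: 0.0643
grip_force: 30.0
```

{"name": "step_arm", "arguments": {"rows": [[[0,0,0,0.03,0,0,1],[0,0,0,0,0,0,1],[0,0,0,0,0,0,1],[0,0,0,0,0,0,1]]]}}

```text
time_s: 13.48
eef_pos: [0.4906, -0.3227, 0.0696]
ee_rot: [[0.983, 0.183, -0.001], [0.183, -0.983, -0.001], [-0.001, 0.0, -1.0]]
contact_force: [-4.0, -0.8, 0.8]
gripper_width: 0.0642
grip_force: 30.0
```

{"name": "step_arm", "arguments": {"rows": [[[0,0,0,0.04,0,0,1],[0,0,0,0,0,0,1],[0,0,0,0,0,0,1],[0,0,0,0,0,0,1]]]}}

```text
time_s: 13.82
eef_pos: [0.4908, -0.3227, 0.0697]
ee_rot: [[0.983, 0.182, -0.003], [0.182, -0.983, -0.001], [-0.003, 0.0, -1.0]]
contact_force: [-6.7, -1.1, 2.1]
gripper_width: 0.0645
grip_force: 30.0
```

{"name": "step_arm", "arguments": {"rows": [[[0,0,0,0.04,0,0,1],[0,0,0,0,0,0,1],[0,0,0,0,0,0,1],[0,0,0,0,0,0,1]]]}}

```text
time_s: 14.15
eef_pos: [0.4911, -0.3226, 0.0698]
ee_rot: [[0.983, 0.182, -0.005], [0.182, -0.983, -0.001], [-0.005, -0.0, -1.0]]
contact_force: [-9.8, -1.9, 4.2]
gripper_width: 0.064
grip_force: 30.0
```

Against the stop the force has no lateral part along the tool's y axis, so both cheeks are in contact, and the position matches the seat. I'll ease the push, release and back up.

{"name": "step_arm", "arguments": {"rows": [[[0,0,0,-0.05,0,0,1],[0,0,0,0,0,0,1],[0,0,0,0,0,0,-1],[0,0,0,0,0,0,-1],[0,0,0,0,0,0,-1],[0,0,0,0,0,0,-1],[0,0,0,0,0,-0.3,-1],[0,0,0,0,0,-0.7,-1],[0,0,0,0,0,-0.7,-1],[0,0,0,0,0,-0.7,-1]]]}}

```text
time_s: 14.98
eef_pos: [0.4922, -0.3221, 0.1426]
ee_rot: [[0.983, 0.183, 0.001], [0.183, -0.983, 0.0], [0.001, 0.0, -1.0]]
contact_force: [0.2, -0.8, -0.5]
gripper_width: 0.0941
grip_force: 0.0
```

{"name": "step_arm", "arguments": {"rows": [[[0,0,0,0,0,-0.7,-1],[0,0,0,-0.5,-0.3,-0.7,-1],[0,0,0,-0.8,-0.6,-0.4,-1],[0,0,0,-0.8,-0.8,0,-1],[0,0,0,-0.5,-0.9,0,-1],[0,0,0,0,-0.9,0,-1],[0,0,0,0,-0.9,0,-1],[0,0,0,0,-0.9,0,-1],[0,0,0,0,-0.9,0,-1],[0,0,0,0,-0.5,0,-1]]]}}

```text
time_s: 15.82
eef_pos: [0.3782, -0.1367, 0.1964]
ee_rot: [[0.983, 0.184, 0.002], [0.184, -0.983, 0.0], [0.002, 0.0, -1.0]]
contact_force: [0.6, 0.8, -0.5]
gripper_width: 0.094
grip_force: 0.0
```

```bash
cat > chk.py <<'E'
from h import *
import sys
c=cap("top");P=cloud(c);cv2.imwrite(f"pics/{sys.argv[1]}.png",c["frame"]);H=P[...,2]
w=(c["frame"].min(2)>200)
for nm,u0,u1,v0,v1,lo,hi,z in(("plateTin",400,530,200,330,.095,.125,.108),("T1",330,395,185,245,.06,.085,.072),("T2",280,340,200,262,.06,.085,.072),("T3",225,283,228,285,.06,.085,.072),("trayTin",90,230,190,330,.06,.09,.076)):
    m=((H>lo)&(H<hi)).astype(np.uint8);k=np.zeros_like(m);k[v0:v1,u0:u1]=m[v0:v1,u0:u1]
    cn,_=cv2.findContours(k,cv2.RETR_EXTERNAL,cv2.CHAIN_APPROX_NONE)
    if not cn: print(nm,None);continue
    (u,v),r=cv2.minEnclosingCircle(max(cn,key=cv2.contourArea));print(nm,(round(u),round(v)),"r",round(r*(1.108-z)/.5008,1),ray(c,[u,v],z)[0].round(4), "z",np.median(H[k>0]).round(4),"zspread",np.percentile(H[k>0],[10,90]).round(4))
E
python3 chk.py top2
```

```text
plateTin (473, 261) r 34.1 [ 0.4903 -0.3233  0.108 ] z 0.1102 zspread [0.1071 0.1129]
T1 (363, 213) r 32.3 [ 0.5845 -0.1075  0.072 ] z 0.074 zspread [0.0708 0.0768]
T2 None
T3 (253, 255) r 32.5 [0.4937 0.1179 0.072 ] z 0.0738 zspread [0.0708 0.0767]
trayTin None
```

The heavy tin stands at (0.490,-0.323), as expected for the seat. Next is T3.

{"name": "step_arm", "arguments": {"rows": [[[0,0,0,0.4,-0.5,0,-1],[0,0,0,0.6,-0.9,0,-1],[0,0,0,0.6,-0.9,0,-1],[0,0,0,0.6,-0.9,0,-1],[0,0,0,0.6,-0.9,0,-1],[0,0,0,0.6,-0.9,0,-1],[0,0,0,0.6,-0.9,0,-1],[0,0,0,0.6,-0.9,0,-1],[0,0,0,0.5,-0.6,0,-1],[0,0,0,0.2,-0.2,0,-1]]]}}

```text
time_s: 16.7
eef_pos: [0.4945, 0.1169, 0.1955]
ee_rot: [[0.983, 0.186, 0.001], [0.186, -0.983, 0.001], [0.001, -0.001, -1.0]]
contact_force: [-0.1, -0.1, 0.2]
gripper_width: 0.0937
grip_force: 0.0
```

{"name": "step_arm", "arguments": {"rows": [[[0,0,0,0,0,0.4,-1],[0,0,0,0,0,0.8,-1],[0,0,0,0,0,0.8,-1],[0,0,0,0,0,0.5,-1],[0,0,0,0,0,0.3,-1],[0,0,0,0,0,0,-1],[0,0,0,0,0,0,-1],[0,0,0,0,0,0,-1]]]}}

```text
time_s: 17.37
eef_pos: [0.494, 0.1137, 0.1126]
ee_rot: [[0.983, 0.182, 0.002], [0.182, -0.983, 0.0], [0.002, 0.0, -1.0]]
contact_force: [0.1, -0.8, -0.4]
gripper_width: 0.0941
grip_force: 0.0
```

{"name": "step_arm", "arguments": {"rows": [[[0,0,0,0,-0.14,0.4,-1],[0,0,0,0,0,0.7,-1],[0,0,0,0,0,0.7,-1],[0,0,0,0,0,0.5,-1],[0,0,0,0,0,0.35,-1],[0,0,0,0,0,0,-1],[0,0,0,0,0,0,-1],[0,0,0,0,0,0,-1]]]}}

```text
time_s: 18.03
eef_pos: [0.4934, 0.1186, 0.033]
ee_rot: [[0.983, 0.183, 0.002], [0.183, -0.983, 0.0], [0.002, 0.0, -1.0]]
contact_force: [0.1, 0.2, 0.4]
gripper_width: 0.0941
grip_force: 0.0
```

{"name": "step_arm", "arguments": {"rows": [[[0,0,0,0,0,0,1],[0,0,0,0,0,0,1],[0,0,0,0,0,0,1],[0,0,0,0,0,0,1],[0,0,0,0,0,0,1]]]}}

```text
time_s: 18.45
eef_pos: [0.4926, 0.1187, 0.0322]
ee_rot: [[0.983, 0.183, 0.001], [0.183, -0.983, 0.001], [0.001, -0.001, -1.0]]
contact_force: [0.3, -0.1, 1.2]
gripper_width: 0.0645
grip_force: 30.1
```

{"name": "step_arm", "arguments": {"rows": [[[0,0,0,0,0,-0.3,1],[0,0,0,0,0,-0.6,1],[0,0,0,0,0,-0.7,1],[0,0,0,0,0,-0.6,1],[0,0,0,0,0,-0.3,1],[0,0,0,0,0,0,1],[0,0,0,0,0,0,1],[0,0,0,0,0,0,1],[0,0,0,0,0,0,1]]]}}

```text
time_s: 19.2
eef_pos: [0.4913, 0.1182, 0.1051]
ee_rot: [[0.983, 0.183, -0.003], [0.183, -0.983, -0.001], [-0.003, -0.0, -1.0]]
contact_force: [-0.0, -1.1, -0.5]
gripper_width: 0.0646
grip_force: 30.0
```

{"name": "step_arm", "arguments": {"rows": [[[0,0,0,0,0,0,1],[0,0,0,0,0,0,1],[0,0,0,0,0,0,1]]]}}

```text
time_s: 19.45
eef_pos: [0.492, 0.1183, 0.1061]
ee_rot: [[0.983, 0.183, -0.001], [0.183, -0.983, -0.0], [-0.001, -0.0, -1.0]]
contact_force: [-0.6, 0.5, -0.7]
gripper_width: 0.0646
grip_force: 30.0
```

T3 weighs about 0.7 N, so it is the lightest. I'll carry it to the middle of the tray.

{"name": "step_arm", "arguments": {"rows": [[[0,0,0,0.04,-0.4,0,1],[0,0,0,0.1,-0.8,0,1],[0,0,0,0.1,-0.9,0,1],[0,0,0,0.1,-0.9,0,1],[0,0,0,0.1,-0.9,0,1],[0,0,0,0.1,-0.9,0,1],[0,0,0,0.1,-0.9,0,1],[0,0,0,0.1,-0.7,0,1],[0,0,0,0,-0.36,0,1],[0,0,0,0,0,0,1]]]}}

```text
time_s: 20.28
eef_pos: [0.4762, 0.3243, 0.1064]
ee_rot: [[0.983, 0.186, -0.001], [0.186, -0.983, 0.0], [-0.001, -0.001, -1.0]]
contact_force: [-0.2, -0.3, -0.7]
gripper_width: 0.0646
grip_force: 30.0
```

{"name": "step_arm", "arguments": {"rows": [[[0,0,0,0,0,0.3,1],[0,0,0,0,0,0.6,1],[0,0,0,0,0,0.6,1],[0,0,0,0,0,0.4,1],[0,0,0,0,0,0.2,1],[0,0,0,0,0,0.1,1],[0,0,0,0,0,0.05,1],[0,0,0,0,0,0,1],[0,0,0,0,0,0,1],[0,0,0,0,0,0,1]]]}}

```text
time_s: 21.12
eef_pos: [0.4778, 0.3221, 0.0403]
ee_rot: [[0.983, 0.183, 0.002], [0.183, -0.983, 0.001], [0.002, -0.001, -1.0]]
contact_force: [-0.1, -0.1, -1.3]
gripper_width: 0.0646
grip_force: 30.0
```

{"name": "step_arm", "arguments": {"rows": [[[0,0,0,0,0,0.07,1],[0,0,0,0,0,0.07,1],[0,0,0,0,0,0,1],[0,0,0,0,0,0,1],[0,0,0,0,0,0,1]]]}}

```text
time_s: 21.53
eef_pos: [0.4778, 0.3221, 0.0362]
ee_rot: [[0.983, 0.183, 0.002], [0.183, -0.983, 0.001], [0.002, -0.0, -1.0]]
contact_force: [-0.2, -0.5, 5.0]
gripper_width: 0.0643
grip_force: 30.0
```

{"name": "step_arm", "arguments": {"rows": [[[0,0,0,0,0,0,-1],[0,0,0,0,0,0,-1],[0,0,0,0,0,0,-1],[0,0,0,0,0,0,-1],[0,0,0,0,0,-0.4,-1],[0,0,0,0,0,-0.8,-1],[0,0,0,0,0,-0.9,-1],[0,0,0,0,0,-0.9,-1],[0,0,0,0,0,-0.9,-1],[0,0,0,0,0,-0.6,-1]]]}}

```text
time_s: 22.37
eef_pos: [0.478, 0.3223, 0.1742]
ee_rot: [[0.983, 0.183, 0.004], [0.183, -0.983, 0.002], [0.005, -0.001, -1.0]]
contact_force: [0.6, -0.2, 0.2]
gripper_width: 0.0943
grip_force: 0.0
```

{"name": "step_arm", "arguments": {"rows": [[[0,0,0,-0.7,0,0,-1],[0,0,0,-0.9,0.4,0,-1],[0,0,0,-0.9,0.4,0,-1],[0,0,0,-0.9,0.4,0,-1],[0,0,0,-0.9,0.3,0,-1],[0,0,0,-0.5,0,0,-1],[0,0,0,0,0,0,-1],[0,0,0,0,0,0,-1]]]}}

```text
time_s: 23.03
eef_pos: [0.344, 0.2514, 0.1711]
ee_rot: [[0.983, 0.183, 0.002], [0.183, -0.983, 0.001], [0.003, -0.001, -1.0]]
contact_force: [-0.1, -0.1, -0.3]
gripper_width: 0.0942
grip_force: 0.0
```

```bash
python3 chk.py top3; python3 chk.py top4
```

```text
plateTin (473, 261) r 34.1 [ 0.4903 -0.3233  0.108 ] z 0.1104 zspread [0.1071 0.113 ]
T1 (363, 213) r 32.3 [ 0.5845 -0.1075  0.072 ] z 0.074 zspread [0.071  0.0767]
T2 None
T3 None
trayTin (156, 261) r 33.9 [0.4792 0.3175 0.076 ] z 0.0778 zspread [0.074  0.0804]
plateTin (473, 262) r 34.0 [ 0.4893 -0.3231  0.108 ] z 0.1102 zspread [0.1069 0.1128]
T1 (363, 213) r 32.3 [ 0.5845 -0.1075  0.072 ] z 0.0741 zspread [0.0713 0.0768]
T2 None
T3 None
trayTin (156, 261) r 34.0 [0.4798 0.3177 0.076 ] z 0.0778 zspread [0.074  0.0805]
```

View pics/top3.png

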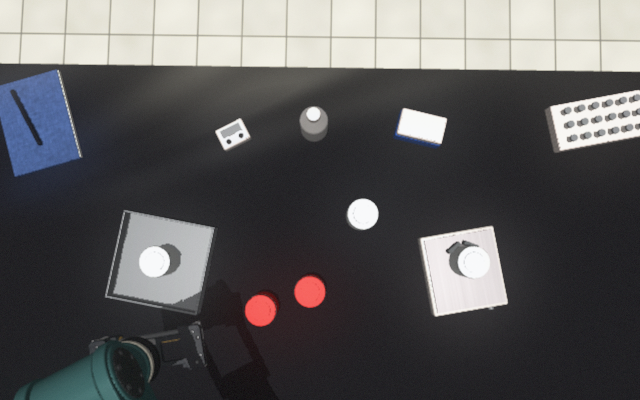

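The picture shows the heavy tin against the V at (473,261), the light tin upright in the tray at (156,261), and the middle one at (363,213). The red tins and bystanders have not moved. I have plenty of time, so I'll look closely at the seating from above the stop.

{"name": "step_arm", "arguments": {"rows": [[[0,0,0,0,0.5,-0.5,-1],[0,0,0,0,0.9,-0.5,-1],[0,0,0,0,0.9,0,-1],[0,0,0,0,0.9,0,-1],[0,0,0,0,0.9,0,-1],[0,0,0,0,0.9,0,-1],[0,0,0,0,0.9,0,-1],[0,0,0,0,0.9,0,-1],[0,0,0,0,0.9,0,-1],[0,0,0,0,0.9,0,-1]]]}}

```text
time_s: 23.97
eef_pos: [0.392, -0.004, 0.2001]
ee_rot: [[0.983, 0.183, -0.0], [0.183, -0.983, -0.0], [-0.0, 0.0, -1.0]]
contact_force: [0.7, -0.2, 0.0]
gripper_width: 0.0939
grip_force: 0.0
```

{"name": "step_arm", "arguments": {"rows": [[[0,0,0,0.1,0.9,0,-1],[0,0,0,0.1,0.9,0,-1],[0,0,0,0.1,0.9,0,-1],[0,0,0,0.1,0.9,0,-1],[0,0,0,0.1,0.9,0,-1],[0,0,0,0.1,0.9,0,-1],[0,0,0,0.1,0.9,0,-1],[0,0,0,0.1,0.9,0,-1],[0,0,0,0.1,0.9,0,-1],[0,0,0,0.1,0.9,0,-1]]]}}

```text
time_s: 24.8
eef_pos: [0.4708, -0.2646, 0.1994]
ee_rot: [[0.983, 0.182, -0.001], [0.182, -0.983, 0.0], [-0.001, -0.0, -1.0]]
contact_force: [0.1, 0.5, -0.9]
gripper_width: 0.0939
grip_force: 0.0
```

{"name": "step_arm", "arguments": {"rows": [[[0,0,0,0.2,0.9,0,-1],[0,0,0,0.2,0.7,0,-1],[0,0,0,0.1,0.3,0,-1],[0,0,0,0,0,0,-1],[0,0,0,0,0,0,-1],[0,0,0,0,0,0,-1]]]}}

```text
time_s: 25.3
eef_pos: [0.4949, -0.3147, 0.2]
ee_rot: [[0.983, 0.184, -0.0], [0.184, -0.983, 0.001], [-0.0, -0.001, -1.0]]
contact_force: [0.6, 1.0, -0.2]
gripper_width: 0.0938
grip_force: 0.0
```

```bash
python3 - <<'E'
from h import *
c=cap("wrist");cv2.imwrite("pics/w2.png",cv2.resize(c["frame"][80:330,190:450],None,fx=2.3,fy=2.3,interpolation=cv2.INTER_CUBIC));np.savez("w2.npz",**c);print(c["origin"])
E
```

```text
[ 0.57748168 -0.29979933  0.38056266]
```

View pics/w2.png

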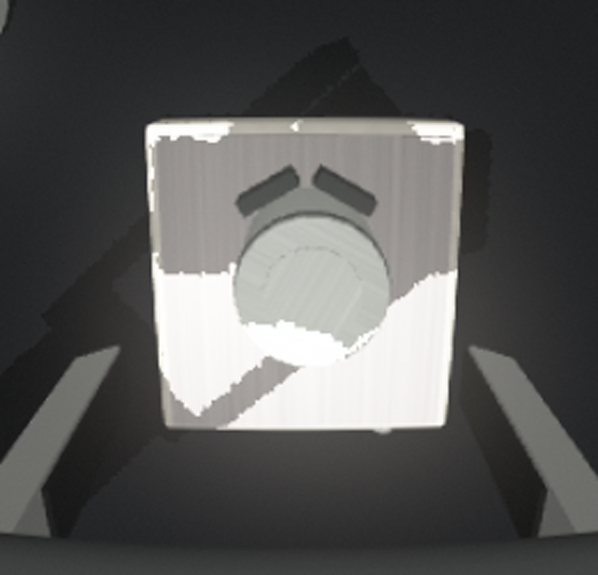

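The crop shows the tin centred on the V. Its side wall meets both cheeks at crop pixels around (270,205) and (345,205). I'll check that with numbers.

```bash
python3 - <<'E'
from h import *
c=np.load("w2.npz");K=c["camera_matrix"];f=c["frame"].astype(int)
def fr(uv,z):
    a=(np.atleast_2d(uv)-K[:2,2])/K[0,0];t=np.linalg.norm(a,axis=1,keepdims=True)
    d=np.c_[a/t*np.sin(t),np.cos(t)]@c["rotation"].T;o=c["origin"];return (o+d*((z-o[2])/d[:,2])[:,None])[:,:2]@np.array([[.9832,.1825],[.1825,-.9832]]).T*1e3
px=lambda u,v:np.array([[u/2.3+190-.3,v/2.3+80-.3]])
# lid rim points clicked in crop
rim=np.vstack([fr(px(*p),.108) for p in((235,285),(390,285),(311,214),(258,232),(366,232))])
A=np.c_[2*rim,np.ones(len(rim))];s=np.linalg.lstsq(A,(rim**2).sum(1),rcond=None)[0];lid=s[:2]
print("lid",lid,"r",np.sqrt(s[2]+lid@lid))
m=np.zeros(f.shape[:2],np.uint8);m[150:176,290:356]=(f.sum(2)<270)[150:176,290:356]
n,l,st,ce=cv2.connectedComponentsWithStats(m)
for i in range(1,n):
    if st[i,4]>40:
        v,u=np.nonzero(l==i);b=cv2.minAreaRect(fr(np.c_[u,v].astype(float),.058).astype(np.float32));print(st[i],b,"rel lid",np.array(b[0])-lid)
E
```

```text
lid [426.11307289 407.57160386] r 31.357159979950644
[293 153  27  20 247] ((457.5764465332031, 387.9524841308594), (30.270458221435547, 9.79935359954834), 59.33955001831055) rel lid [ 31.46337365 -19.61911973]
[326 152  27  21 249] ((457.69140625, 423.4207458496094), (9.319811820983887, 31.139211654663086), 29.27075958251953) rel lid [31.57833336 15.84914199]
```

That agrees to about 0.2 mm in depth, but sideways the reading is only good to 1–2 mm. I'll make one soft push on the released tin with shut fingers so that it self-centres in the V.

{"name": "step_arm", "arguments": {"rows": [[[0,0,0,-0.6,0.06,0,1],[0,0,0,-0.6,0.06,0,1],[0,0,0,-0.6,0.06,0,1],[0,0,0,-0.56,0.06,0,1],[0,0,0,0,0,0,1],[0,0,0,0,0,0,1],[0,0,0,0,0,0.4,1],[0,0,0,0,0,0.7,1],[0,0,0,0,0,0.5,1],[0,0,0,0,0,0,1]]]}}

```text
time_s: 26.18
eef_pos: [0.4256, -0.3332, 0.1471]
ee_rot: [[0.983, 0.184, -0.006], [0.184, -0.983, 0.006], [-0.004, -0.007, -1.0]]
contact_force: [1.1, 0.5, -0.4]
gripper_width: 0.0309
grip_force: 0.0
```

{"name": "step_arm", "arguments": {"rows": [[[0,0,0,0,0,0,1],[0,0,0,0,0,0,1],[0,0,0,0,0,0,1],[0,0,0,0,0,0,1]]]}}

```text
time_s: 26.52
eef_pos: [0.4274, -0.3361, 0.1534]
ee_rot: [[0.983, 0.183, 0.002], [0.183, -0.983, -0.002], [0.001, 0.002, -1.0]]
contact_force: [-0.0, -0.5, -0.0]
gripper_width: 0.0041
grip_force: 0.0
```

{"name": "step_arm", "arguments": {"rows": [[[0,0,0,0,-0.04,0.3,1],[0,0,0,0,0,0.7,1],[0,0,0,0,0,0.7,1],[0,0,0,0,0,0.6,1],[0,0,0,0,0,0.5,1],[0,0,0,0,0,0.3,1],[0,0,0,0,0,0,1],[0,0,0,0,0,0,1],[0,0,0,0,0,0,1]]]}}

```text
time_s: 27.27
eef_pos: [0.4271, -0.3351, 0.0603]
ee_rot: [[0.983, 0.183, 0.002], [0.183, -0.983, -0.002], [0.001, 0.002, -1.0]]
contact_force: [0.2, -0.6, 0.6]
gripper_width: 0.0005
grip_force: 0.0
```

{"name": "step_arm", "arguments": {"rows": [[[0,0,0,0.1,0,0,1],[0,0,0,0.2,0,0,1],[0,0,0,0.2,0,0,1],[0,0,0,0.1,0,0,1],[0,0,0,0.05,0,0,1],[0,0,0,0.05,0,0,1],[0,0,0,0,0,0,1],[0,0,0,0,0,0,1],[0,0,0,0,0,0,1]]]}}

```text
time_s: 28.02
eef_pos: [0.447, -0.3307, 0.059]
ee_rot: [[0.983, 0.183, -0.0], [0.183, -0.983, -0.0], [-0.0, -0.0, -1.0]]
contact_force: [-0.1, 0.6, -0.1]
gripper_width: 0.0005
grip_force: 0.0
```

{"name": "step_arm", "arguments": {"rows": [[[0,0,0,0.05,0,0,1],[0,0,0,0.05,0,0,1],[0,0,0,0.04,0,0,1],[0,0,0,0,0,0,1],[0,0,0,0,0,0,1],[0,0,0,0,0,0,1]]]}}

```text
time_s: 28.52
eef_pos: [0.4498, -0.3301, 0.0591]
ee_rot: [[0.983, 0.182, -0.003], [0.182, -0.983, -0.0], [-0.003, -0.0, -1.0]]
contact_force: [-5.4, -0.4, 2.7]
gripper_width: 0.0004
grip_force: 2.5
```

{"name": "step_arm", "arguments": {"rows": [[[0,0,0,0.03,0,0,1],[0,0,0,0,0,0,1],[0,0,0,0,0,0,1],[0,0,0,0,0,0,1]]]}}

```text
time_s: 28.85
eef_pos: [0.45, -0.3299, 0.0592]
ee_rot: [[0.983, 0.182, -0.005], [0.182, -0.983, 0.0], [-0.005, -0.001, -1.0]]
contact_force: [-7.3, -0.2, 2.8]
gripper_width: 0.0006
grip_force: 3.4
```

The tin is held firmly by the stop at 7 N, so it is seated. I'll back straight off, raise the arm and do a final check.

{"name": "step_arm", "arguments": {"rows": [[[0,0,0,-0.3,0,0,1],[0,0,0,-0.6,0,0,1],[0,0,0,-0.3,0,-0.5,1],[0,0,0,0,0,-0.9,1],[0,0,0,-0.5,0,-0.9,1],[0,0,0,-0.8,0,-0.9,1],[0,0,0,-0.8,0,-0.7,1],[0,0,0,-0.5,0,0,1],[0,0,0,0,0,0,1],[0,0,0,0,0,0,1]]]}}

```text
time_s: 29.68
eef_pos: [0.34, -0.3507, 0.1763]
ee_rot: [[0.983, 0.181, 0.002], [0.181, -0.983, -0.001], [0.002, 0.001, -1.0]]
contact_force: [-0.2, -0.4, -0.4]
gripper_width: 0.0004
grip_force: 0.0
```

{"name": "step_arm", "arguments": {"rows": [[[0,0,0,0,0,0,1],[0,0,0,0,0,0,1],[0,0,0,0,0,0,1]]]}}

```text
time_s: 29.93
eef_pos: [0.3405, -0.3499, 0.1749]
ee_rot: [[0.983, 0.184, -0.001], [0.184, -0.983, 0.002], [-0.001, -0.002, -1.0]]
contact_force: [0.6, -0.3, -0.3]
gripper_width: 0.0005
grip_force: 0.0
```

```bash
python3 chk.py top5
```

```text
plateTin (473, 261) r 33.8 [ 0.4911 -0.3232  0.108 ] z 0.1101 zspread [0.107  0.1129]
T1 (363, 213) r 32.3 [ 0.5845 -0.1075  0.072 ] z 0.074 zspread [0.071  0.0767]
T2 None
T3 None
trayTin (156, 261) r 33.9 [0.4795 0.3176 0.076 ] z 0.0776 zspread [0.0742 0.0805]
```

The heavy tin is at (0.491,-0.323), on the estimated seat. The light tin is in the tray, and the middle one is within about 3 mm of where it was.

```bash
python3 -c "
from plant import robot
print(robot.finish_job())"
```

```text
the job is handed in; nothing more can be done
None
```

I handed the job in at about 30 s: the heaviest tin (about 6 N) is seated against the V stop on the cold plate, the lightest stands upright in the tray, and the middle one (about 2.7 N) is back within about 3 mm of where it stood.

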